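# Hover the lid over the freshly glazed box

## Task

Lift the box lid out of the grey tub by its wooden handle, carry it over the aluminium fence, and hold it level about one centimetre above the rim of the blue box on the banding wheel, centred and square with the box as if about to close it, so the fit can be checked. The glaze on the box is wet: neither the lid nor the robot may touch it, and do not strike the fence or disturb the kiln post, jar and cup. Finish while holding the lid still in the air there; do not put it down or let go.

Things in the scene. Friction and masses are not known exactly. Their poses are not given: they have to be found in the camera images.
- lid: Loose ceramic lid, 0.24 kg: blue slab 120 x 90 x 8 mm; under it a terracotta flange 100 x 70 x 6 mm; on its middle a light-wood handle bar 60 long (x), 16 wide (y), 30 high. Origin: centre of the flange's underside (lowest face); z up: slab 6 to 14 mm, handle 14 to 44 mm; x the long way. Lies flat, handle up, on the tub's floor, yaw within 0.7 rad of the tub's.
- tub: Fixed grey plastic open tub 320 x 260 mm (x, y), 80 mm high, walls and floor 5 mm thick. Origin: centre of its underside on the table; z up. It stands on the left or on the right of the fence, across from the wheel.
- wheel: Fixed steel banding wheel (potter's turntable, does not turn here), disc of 180 mm diameter, top 45 mm above the table. Origin: centre of its underside on the table.
- casket: Loose rectangular ceramic box, glazed blue, open at the top, 120 (x) x 90 (y) x 60 mm high, walls 7 mm, standing on the wheel near its centre. Origin: centre of its underside; x is the long direction, z up. Its cavity takes the lid's flange; lid and box fit either way round (half a turn).
- casket_rim (a point): Centre of the box's mouth, level with the top of its rim, 60 mm above the box's origin and 105 mm above the table; axes as the box's.
- fence: Fixed upright aluminium fence with slots, 360 mm long (x), 30 mm thick (y), 140 mm high, with two orange knobs on its top edge reaching 160 mm and two feet 80 mm wide. Stands lengthwise ahead of the robot between tub and wheel. Origin: centre of its underside on the table.
- prop: Bystander: off-white kiln post, cylinder 36 mm diameter, 60 mm high, standing in a far corner of the tub. Origin: centre of its underside.
- jar: Bystander: amber glaze jar with black cap, 52 mm diameter, 75 mm high, on the table beyond the wheel (seen from the robot). Origin: centre of its underside.
- cup: Bystander: white ceramic cup, 72 mm diameter, 65 mm high, on the table on the robot's side of the wheel. Origin: centre of its underside.
Not all that is in view belongs to the job. Leave any green, pink or red look-alike of the lid alone.

How it is judged (in metres and radians):
On the way, in this order (a step that is already met when the one before it is completed fails the run):
1. the lid is lifted clear of the tub in the fingers (contact force between lid and the fingers above 1 N and z of lid in the frame of tub above 0.09 m), for 0.1 s.
2. the held lid passes over the fence (contact force between lid and the fingers above 1 N and z of lid in the frame of fence above 0.14 m and y of lid in the frame of fence between -0.06 and 0.06 m and x of lid in the frame of fence between -0.2 and 0.2 m), for 0.02 s.
At the end, for the whole second after the job is handed in: Held in the fingers and still (20 mm/s), the lid is level (0.1 rad), its lowest face 3 to 22 mm above the rim, centred on the box within 10 mm, long sides parallel within 0.12 rad (either way round), not touching the box, which stands upright where it was (10 mm) (contact force between lid and the fingers above 1 N and z of lid in the frame of casket_rim between 0.003 and 0.022 m and horizontal distance between lid and casket_rim below 0.01 m and angle between the x axis of lid and the x axis of casket, either way round below 0.12 rad and angle between lid's own z axis and vertical below 0.1 rad and contact force between lid and casket below 0.05 N and linear speed of lid below 0.02 m/s and distance of casket from where it was at the start of the episode below 0.01 m and angle between casket's own z axis and vertical below 0.05 rad); the arm keeps its last pose, push and grip.
It fails at once if the lid or the robot touches the freshly glazed box (contact force between casket and lid above 0.3 N or contact force between casket and the fingers above 0.3 N or contact force between casket and the arm above 0.3 N).
It fails at once if the box is shifted on the wheel (more than 10 mm) (distance of casket from where it was at the start of the episode above 0.01 m).
It fails at once if the fence is struck (contact force between fence and anything else above 1.5 N).
It fails at once if a bystander is knocked or moved (more than 25 mm) (distance of any of prop, jar, cup from where it was at the start of the episode above 0.025 m).
It also fails if it takes over 48 s, if anything falls off the work surface, if the arm or the gripper's body presses on something with over 40 N, if the wrist force passes 120 N, or if a joint passes its speed limit or range.

## Robot

A 6-joint arm with a two-finger parallel gripper is mounted at the origin on the work surface. World frame = base frame: x ahead of the robot, y to its left, z up, the work surface at z = 0. Lengths are in m, angles in degrees, forces in N, time in s.
With the tool pointing down it reaches from about 0.3 to 0.75 m from the base axis. Payload 8.5 kg.
Tool frame: the origin (TCP) lies at the very end of the fingers, on their centre line; the grasp point (between the pads) lies 19 mm behind it; z points along the fingers, y is the line along which they close (so a half turn about z gives the same grasp; the last joint's range is limited). The gripper opens to 88 mm and grips with 3 to 60 N. Pads are 18 mm wide; open, the fingers measure 123 mm over their backs; the gripper's body (75 mm by 187 mm) begins 45 mm behind the grasp point.
Start: joints at [51.492, 21.807, 74.336, -0, 83.858, -12.336], TCP at [0.243, 0.494, 0.239] pointing down, gripper open.
Joint ranges: [-178.18, 178.18], [-50.72, 133.34], [12.68, 142.11], [-81.47, 261.47], [9.98, 163.14], [-165.26, 165.26]. Speed limits (degrees/s): [136.94, 136.94, 180, 180, 180, 180].

## Interface

Orientations are given as [roll, pitch, yaw] about the fixed x, y, z axes, in that order (R = Rz(yaw) Ry(pitch) Rx(roll)).
In Python, from cell import manip, vision, workorder gives the robot as it stands.
- The arm moves only by the tool servo_tool, never from a script. Its arguments are lists of equal length, an entry for each row: "delta_pos": the shift along the tool's x, y, z scaled (see below), a list of three; "turn": the turn, a rotation vector about the tool's x, y, z scaled (see below), a list of three; "jaw": the closure, from -1 (fully open) to 1 (shut). A call has exactly 5 rows; each row shifts and turns the commanded pose from where the row before left it, along the tool's axes as they then stand; what a row does not reach is not made up. The controller multiplies each number of a shift by 0.08 m and each number of a turn by 90 degrees. A row lasts 1/12 s, in which the tool goes at most 41.7 mm and 7.16 degrees, less where a joint would pass 70% of its speed; a pose out of reach is approached as far as the arm can. A call with a number of a shift or a turn outside -1 to 1 is refused whole. A call with a gripper value outside its range is refused whole. The fingers move at their own pace and stop on an object; "force" is the grip in N (left out, the last holds). Time passes only in rows, so rows that do not move let the fingers close, or fill a call up. It gives the time, the measured TCP pose, the force, the opening and the grip force at its end, in the units of the state.
- manip.state(): the state, without advancing time (a new reading comes with each control period).
- vision.read_camera(name): name is "scene" or "top"; returns a dict with "pixels" (420x560x3 uint8, blue, green, red), "range_z" (420x560 float32, m along the optical axis (not along the pixel's ray), 0 where there is no reading), "fx", "fy", "cx", "cy" (pixels), "D" ([k1, k2, p1, p2, k3] as OpenCV has them; the pictures are not rectified), "rvec" (rotation vector, rad) and "tvec" (3), from world to camera coordinates, as OpenCV has them. Camera axes: x right, y down, z forward; pixel columns grow to the right and rows downward; lengths in m; the calibration is good to about 2 mm. A picture is of the moment at which its call begins.
- workorder.job_done(): hands the job in; it is judged then, once.
The state is a dict: "clock": time; "qpos": joint angles; "dq": joint speeds; "effort": joint torques, N m; "eef_pos": TCP position; "tcp_rot": TCP orientation; "wrist_force": force on the tool from outside, world axes, zero at the start; "torque": the same for the moment, N m; "gripper_width": opening from 0.0 (shut) to 1.0 (fully open); "grip_force": force on a finger pad.
Only numpy, scipy, OpenCV 4.12 (cv2) and the standard library are available. Lean on these libraries where they do the work, as an engineer would, in place of code of your own. Each camera call takes 0.05 s, during which the arm holds its last target. There are 200 camera calls.

## Working session

There is one attempt and no reset: what is moved stays moved. The work goes in short steps, Python scripts to look and compute and a tool call to move; the robot and the scene stay as the last step left them, time stands still between calls to the robot, and variables do not carry over. Pictures are saved under pics/ and viewed, at most 10 in all, crops included, and the job is handed in when it is done.

Besides the shell and the picture viewer there is one more tool, called after "Emit:" in YAML: its name, and indented under it one key for each argument. servo_tool: Moves the arm, as the interface text tells. Its arguments: {"type":"object","properties":{"delta_pos":{"type":"array","items":{"type":"array","items":{"type":"number"}}},"turn":{"type":"array","items":{"type":"array","items":{"type":"number"}}},"jaw":{"type":"array","items":{"type":"number"}},"force":{"type":"number"}},"required":["delta_pos","turn","jaw"]}

```bash
ls; mkdir -p pics
cat > h.py <<'E'
import numpy as np, cv2, pickle
from cell import manip, vision, workorder
def grab(n):
    c=vision.read_camera(n); pickle.dump(c,open(n+'.pkl','wb')); return c
def load(n): return pickle.load(open(n+'.pkl','rb'))
def xyz(c):
    """world point per pixel from depth"""
    h,w=c['range_z'].shape
    K=np.array([[c['fx'],0,c['cx']],[0,c['fy'],c['cy']],[0,0,1]])
    u,v=np.meshgrid(np.arange(w),np.arange(h))
    p=cv2.undistortPoints(np.stack([u,v],-1).reshape(-1,1,2).astype(float),K,np.array(c['D'],float)).reshape(h,w,2)
    z=c['range_z'][...,None]
    R=cv2.Rodrigues(np.array(c['rvec'],float))[0]; t=np.array(c['tvec'],float).ravel()
    P=(np.concatenate([p*z,z],-1)-t)@R
    return P
def plane(c,uv,z0):
    """cast pixel rays onto the plane z=z0"""
    K=np.array([[c['fx'],0,c['cx']],[0,c['fy'],c['cy']],[0,0,1]])
    p=cv2.undistortPoints(np.array(uv,float).reshape(-1,1,2),K,np.array(c['D'],float)).reshape(-1,2)
    R=cv2.Rodrigues(np.array(c['rvec'],float))[0]; t=np.array(c['tvec'],float).ravel()
    o=-R.T@t; d=np.c_[p,np.ones(len(p))]@R
    return o+d*((z0-o[2])/d[:,2])[:,None]
E
python3 - <<'E'
from h import *
a=grab('top');b=grab('scene')
cv2.imwrite('pics/top0.png',a['pixels']);cv2.imwrite('pics/scene0.png',b['pixels'])
for c in(a,b):
    R=cv2.Rodrigues(np.array(c['rvec'],float))[0];print(-R.T@np.array(c['tvec']).ravel(),R[2],c['fx'])
print(manip.state())
E
```

```text
pics
[ 0.28396999 -0.0941461   1.44876606] [ 0.13530756 -0.00718879 -0.99077757] 384.47551665364614
[ 1.15865986 -0.00297164  1.28102509] [-0.49218116 -0.07490088 -0.86726441] 475.17274512978616
{'clock': 0.1, 'qpos': array([ 5.14934086e+01,  2.18363219e+01,  7.43762963e+01, -4.69338683e-04,
        8.38593289e+01, -1.23363656e+01]), 'dq': array([-0.08167813, -0.03263477, -0.12953144, -0.00218095,  0.05106871,
       -0.08469468]), 'effort': array([ 4.32678120e-03, -4.38653004e+01, -2.24910486e+01,  7.15242187e-02,
        3.41693521e-02, -2.97512508e-05]), 'eef_pos': array([0.24242778, 0.49342155, 0.23823131]), 'tcp_rot': array([-1.79929614e+02, -1.49157264e-02,  1.53829816e+02]), 'wrist_force': array([-0.87177844, -0.42850613, -0.64241672]), 'torque': array([ 0.00435747,  0.01036029, -0.00069363]), 'grip_force': 0.0, 'gripper_width': 0.9983609088599408}
```

View pics/top0.png

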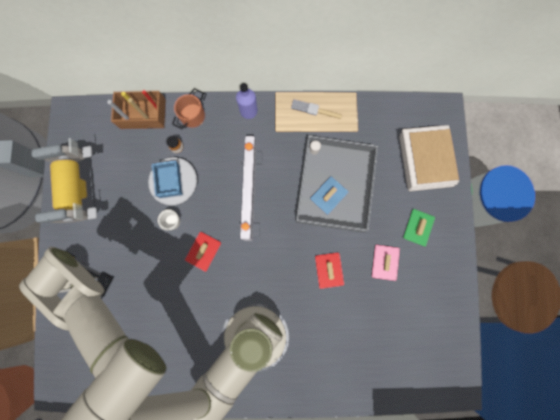

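View pics/scene0.png

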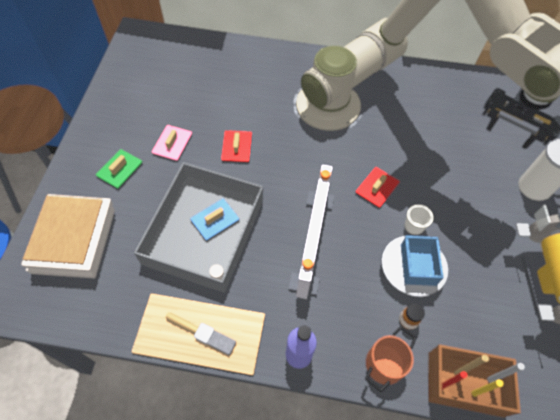

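The top view shows the box at (168,179), the fence at (247,187), the blue lid in the tub at (329,195), the post at (316,146), the cup at (168,220) and the jar at (176,144). The scene view agrees: lid at (214,218), box at (421,260).

Run:
```python
from h import *
roi={'top':{'lid':(300,160,365,225),'cas':(145,155,195,205)},'scene':{'lid':(185,190,245,245),'cas':(395,230,450,290)}}
for n in('top','scene'):
    c=load(n);P=xyz(c);hsv=cv2.cvtColor(c['pixels'],cv2.COLOR_BGR2HSV)
    blue=cv2.inRange(hsv,(95,90,40),(125,255,255))>0
    wood=cv2.inRange(hsv,(10,60,90),(32,255,255))>0
    for k,(x0,y0,x1,y1) in roi[n].items():
        m=np.zeros(blue.shape,bool);m[y0:y1,x0:x1]=1
        def rect(mask,zc,lab):
            v,u=np.nonzero(mask)
            w=plane(c,np.c_[u,v],zc)[:,:2].astype(np.float32)
            r=cv2.minAreaRect(w*1000); print(n,lab,len(u),np.round(r[0],1),np.round(r[1],1),round(r[2],1),'zdepth pct',np.round(np.percentile(P[mask][:,2],[5,50,95]),4))
        if k=='lid':
            rect(m&blue,.019,'slab'); rect(m&wood,.049,'handle all')
            hm=m&wood&(P[...,2]>.041); 
            if hm.any(): rect(hm,.049,'handle top')
        else:
            rect(m&blue,.105,'casket blue all')
            t=m&blue&(abs(P[...,2]-.105)<.006)
            if t.any(): rect(t,.105,'rim')
    def obj(lab,x0,y0,x1,y1,zlo,zhi):
        q=P[y0:y1,x0:x1].reshape(-1,3);q=q[(q[:,2]>zlo)&(q[:,2]<zhi)]
        r=cv2.minAreaRect((q[:,:2]*1000).astype(np.float32));print(n,lab,len(q),np.round(r[0],1),np.round(r[1],1),round(r[2],1),np.round(q[:,2].max(),3))
    if n=='top':
        obj('fence',235,125,262,245,.125,.15);obj('tub rim',290,125,385,240,.07,.09);obj('prop',305,135,330,160,.05,.08)
        obj('cup',155,205,185,235,.055,.08);obj('jar',165,130,190,155,.065,.09)
```

```text
top slab 397 [ 525.7 -279.2] [ 79.8 107.5] 47.1 zdepth pct [0.0149 0.0199 0.0254]
top handle all 46 [ 523.6 -277.9] [10.5 50.7] 44.4 zdepth pct [0.0202 0.0495 0.0547]
top handle top 42 [ 523.6 -277.9] [10.5 50.7] 44.4 zdepth pct [0.0453 0.0501 0.0548]
top casket blue all 776 [572.9 311.6] [119.1  91.4] 7.6 zdepth pct [0.0496 0.0565 0.1075]
top rim 144 [573.4 313. ] [119.1  86.7] 9.0 zdepth pct [0.0996 0.1052 0.1098]
top fence 824 [534.4  18.2] [ 31.  360.2] 87.9 0.149
top tub rim 532 [ 560.7 -305.8] [260.8 322.9] 81.2 0.09
top prop 161 [ 707.7 -216.5] [ 61.  119.1] 39.0 0.08
top cup 91 [430.3 314.6] [71.9 62.8] 88.8 0.073
top jar 133 [724.5 307.1] [46.4 44.4] 1.4 0.084
scene slab 768 [ 530.4 -279. ] [ 88.2 116.4] 46.9 zdepth pct [0.0129 0.0172 0.0216]
scene handle all 125 [ 533.2 -275.8] [22.6 56.6] 46.2 zdepth pct [0.0284 0.0447 0.05  ]
scene handle top 90 [ 530.6 -277.7] [16.6 55.6] 47.6 zdepth pct [0.0418 0.0462 0.0502]
scene casket blue all 1719 [587.3 313. ] [140.1 100.4] 7.7 zdepth pct [0.0486 0.0706 0.1056]
scene rim 373 [578.9 316.3] [120.9  91.5] 7.4 zdepth pct [0.0997 0.1036 0.1077]
```

Emit:
servo_tool:
  delta_pos:
    - [-0.3,-0.28,0]
    - [-0.3,-0.28,0]
    - [-0.3,-0.28,0]
    - [-0.3,-0.28,0]
    - [-0.3,-0.28,0]
  turn:
    - [0,0,0]
    - [0,0,0]
    - [0,0,0]
    - [0,0,0]
    - [0,0,0]
  jaw: [-1,-1,-1,-1,-1]
  force: 25

```text
clock: 0.52
eef_pos: [0.3009, 0.3387, 0.2385]
tcp_rot: [-180.0, -0.0, 153.9]
wrist_force: [0.5, 0.6, -0.0]
gripper_width: 1.002
grip_force: 0.0
```

Emit:
servo_tool:
  delta_pos:
    - [-0.3,-0.28,0]
    - [-0.3,-0.28,0]
    - [-0.3,-0.28,0]
    - [-0.3,-0.28,0]
    - [-0.3,-0.28,0]
  turn:
    - [0,0,0]
    - [0,0,0]
    - [0,0,0]
    - [0,0,0]
    - [0,0,0]
  jaw: [-1,-1,-1,-1,-1]

```text
clock: 0.93
eef_pos: [0.3592, 0.1852, 0.2387]
tcp_rot: [-180.0, -0.0, 153.8]
wrist_force: [1.6, 0.1, 0.6]
gripper_width: 1.0
grip_force: 0.0
```

As predicted; continue to above the tub, then turn.

Emit:
servo_tool:
  delta_pos:
    - [-0.3,-0.28,0]
    - [-0.3,-0.28,0]
    - [-0.3,-0.28,0]
    - [-0.3,-0.28,0]
    - [-0.3,-0.28,0]
  turn:
    - [0,0,0]
    - [0,0,0]
    - [0,0,0]
    - [0,0,0]
    - [0,0,0]
  jaw: [-1,-1,-1,-1,-1]

```text
clock: 1.35
eef_pos: [0.4175, 0.0316, 0.2386]
tcp_rot: [-180.0, -0.0, 153.8]
wrist_force: [0.5, -0.1, 1.0]
gripper_width: 0.997
grip_force: 0.0
```

Emit:
servo_tool:
  delta_pos:
    - [-0.3,-0.28,0]
    - [-0.3,-0.28,0]
    - [-0.3,-0.28,0]
    - [-0.3,-0.28,0]
    - [-0.3,-0.28,0]
  turn:
    - [0,0,0]
    - [0,0,0]
    - [0,0,0]
    - [0,0,0]
    - [0,0,0]
  jaw: [-1,-1,-1,-1,-1]

```text
clock: 1.77
eef_pos: [0.4759, -0.1218, 0.2385]
tcp_rot: [180.0, -0.0, 153.8]
wrist_force: [1.2, 1.5, -0.8]
gripper_width: 1.004
grip_force: 0.0
```

Emit:
servo_tool:
  delta_pos:
    - [-0.3,-0.28,0]
    - [-0.3,-0.28,0]
    - [-0.3,-0.28,0]
    - [-0.3,-0.28,0]
    - [-0.3,-0.28,0]
  turn:
    - [0,0,0]
    - [0,0,0]
    - [0,0,0]
    - [0,0,0]
    - [0,0,0]
  jaw: [-1,-1,-1,-1,-1]

```text
clock: 2.18
eef_pos: [0.5342, -0.2752, 0.2383]
tcp_rot: [180.0, -0.0, 153.8]
wrist_force: [0.8, 0.6, -1.2]
gripper_width: 0.998
grip_force: 0.0
```

Emit:
servo_tool:
  delta_pos:
    - [0,0,0]
    - [0,0,0]
    - [0,0,0]
    - [0,0,0]
    - [0,0,0]
  turn:
    - [0,0,0.048]
    - [0,0,0.048]
    - [0,0,0.048]
    - [0,0,0.046]
    - [0,0,0]
  jaw: [-1,-1,-1,-1,-1]

```text
clock: 2.6
eef_pos: [0.5339, -0.2736, 0.2383]
tcp_rot: [-180.0, -0.1, 136.6]
wrist_force: [-0.0, -0.4, 0.1]
gripper_width: 1.003
grip_force: 0.0
```

Run:
```python
from h import *
a=grab('top');b=grab('scene');s=manip.state();print(s['eef_pos'],s['tcp_rot'])
cv2.imwrite('pics/both1.png',np.vstack([cv2.resize(a['pixels'][130:260,220:440],None,fx=2,fy=2),cv2.resize(b['pixels'][130:280,100:320],None,fx=2,fy=2)]))
```

```text
[ 0.5340083  -0.2735635   0.23848228] [-1.79995882e+02 -3.08669136e-02  1.36861096e+02]
```

View pics/both1.png

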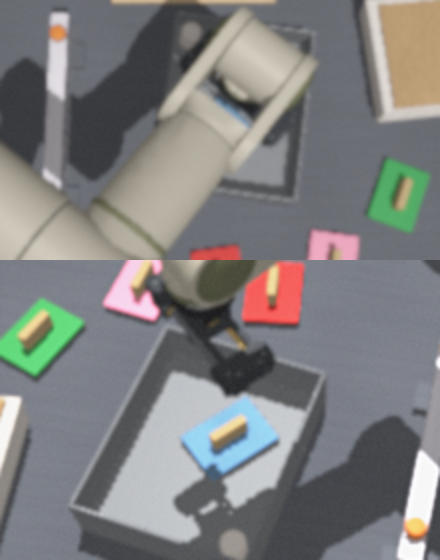

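The crop shows the open fingers above and behind the handle, at (240,365), with the finger line across the handle. The lid at (230,432) is clear, so I descend.

Emit:
servo_tool:
  delta_pos:
    - [0.01,-0.096,0.4]
    - [0,0,0.4]
    - [0,0,0.4]
    - [0,0,0.4]
    - [0,0,0.3]
  turn:
    - [0,0,0]
    - [0,0,0]
    - [0,0,0]
    - [0,0,0]
    - [0,0,0]
  jaw: [-1,-1,-1,-1,-1]

```text
clock: 3.12
eef_pos: [0.5275, -0.2781, 0.0843]
tcp_rot: [-180.0, -0.1, 136.9]
wrist_force: [0.4, 0.1, 0.8]
gripper_width: 1.0
grip_force: 0.0
```

Emit:
servo_tool:
  delta_pos:
    - [0,0,0.3]
    - [0,0,0.2]
    - [0,0,0.16]
    - [0,0,0.1]
    - [0,0,0]
  turn:
    - [0,0,0]
    - [0,0,0]
    - [0,0,0]
    - [0,0,0]
    - [0,0,0]
  jaw: [-1,-1,-1,-1,-1]

```text
clock: 3.53
eef_pos: [0.5276, -0.2782, 0.0244]
tcp_rot: [-180.0, -0.2, 136.8]
wrist_force: [-1.5, -0.0, 0.1]
gripper_width: 0.997
grip_force: 0.0
```

Emit:
servo_tool:
  delta_pos:
    - [0,0,0]
    - [0,0,0]
    - [0,0,0]
    - [0,0,0]
    - [0,0,0]
  turn:
    - [0,0,0]
    - [0,0,0]
    - [0,0,0]
    - [0,0,0]
    - [0,0,0]
  jaw: [0,0.3,1,1,1]
  force: 25

```text
clock: 3.95
eef_pos: [0.5284, -0.2788, 0.0265]
tcp_rot: [180.0, 0.1, 136.7]
wrist_force: [0.7, -0.3, 0.1]
gripper_width: 0.641
grip_force: 0.0
```

Emit:
servo_tool:
  delta_pos:
    - [0,0,0]
    - [0,0,0]
    - [0,0,0]
    - [0,0,0]
    - [0,0,0]
  turn:
    - [0,0,0]
    - [0,0,0]
    - [0,0,0]
    - [0,0,0]
    - [0,0,0]
  jaw: [1,1,1,1,1]
  force: 30

```text
clock: 4.37
eef_pos: [0.5282, -0.2787, 0.0259]
tcp_rot: [-180.0, -0.0, 136.7]
wrist_force: [-0.3, -0.7, -0.1]
gripper_width: 0.267
grip_force: 0.4
```

Emit:
servo_tool:
  delta_pos:
    - [0,0,0]
    - [0,0,0]
    - [0,0,0]
    - [0,0,0]
    - [0,0,0]
  turn:
    - [0,0,0]
    - [0,0,0]
    - [0,0,0]
    - [0,0,0]
    - [0,0,0]
  jaw: [1,1,1,1,1]

```text
clock: 4.78
eef_pos: [0.5282, -0.2788, 0.0259]
tcp_rot: [-180.0, 0.0, 136.7]
wrist_force: [-0.9, -0.9, -0.1]
gripper_width: 0.182
grip_force: 30.0
```

Emit:
servo_tool:
  delta_pos:
    - [0,0,-0.05]
    - [0,0,-0.1]
    - [0,0,-0.2]
    - [0,0,-0.3]
    - [0,0,-0.3]
  turn:
    - [0,0,0]
    - [0,0,0]
    - [0,0,0]
    - [0,0,0]
    - [0,0,0]
  jaw: [1,1,1,1,1]

```text
clock: 5.2
eef_pos: [0.528, -0.2783, 0.1029]
tcp_rot: [180.0, -0.1, 136.7]
wrist_force: [0.1, -0.6, -2.3]
gripper_width: 0.183
grip_force: 30.0
```

Gripped: the opening is 16 mm, which is the handle width, and the load of 2.3 N is the lid's weight. Next I lift to about 0.26.

Emit:
servo_tool:
  delta_pos:
    - [0,0,-0.4]
    - [0,0,-0.4]
    - [0,0,-0.4]
    - [0,0,-0.4]
    - [0,0,-0.3]
  turn:
    - [0,0,0]
    - [0,0,0]
    - [0,0,0]
    - [0,0,0]
    - [0,0,0]
  jaw: [1,1,1,1,1]

```text
clock: 5.62
eef_pos: [0.5282, -0.2784, 0.2575]
tcp_rot: [180.0, 0.2, 136.7]
wrist_force: [1.0, -0.6, -2.0]
gripper_width: 0.177
grip_force: 30.0
```

Emit:
servo_tool:
  delta_pos:
    - [0,0,0]
    - [0,0,0]
    - [0,0,0]
    - [0,0,0]
    - [0,0,0]
  turn:
    - [0,0,0]
    - [0,0,0]
    - [0,0,0]
    - [0,0,0]
    - [0,0,0]
  jaw: [1,1,1,1,1]

```text
clock: 6.03
eef_pos: [0.5279, -0.2784, 0.2523]
tcp_rot: [-180.0, -0.2, 136.7]
wrist_force: [1.1, -1.0, -3.3]
gripper_width: 0.179
grip_force: 30.0
```

Run:
```python
from h import *
a=grab('top');b=grab('scene');s=manip.state();print(s['eef_pos'],s['tcp_rot'],s['grip_force'])
cv2.imwrite('pics/both2.png',np.hstack([a['pixels'][110:260,220:420],b['pixels'][80:230,130:330]]).repeat(2,0).repeat(2,1))
```

```text
[ 0.52806548 -0.27855429  0.25293348] [-1.79993669e+02 -1.09349184e-01  1.36724947e+02] 29.9999115569517
```

View pics/both2.png

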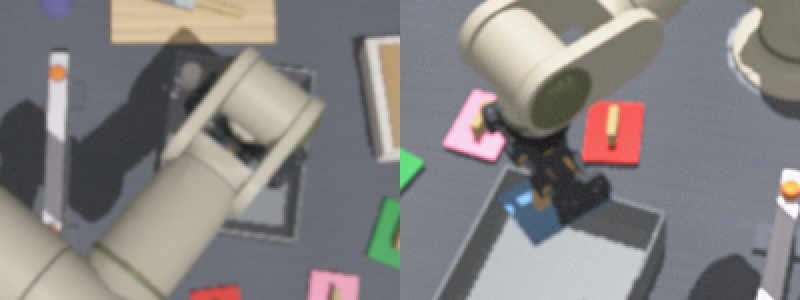

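The lid hangs level in the fingers, at (550,205) in the right half. I carry it over the fence at z 0.25 and then turn.

Emit:
servo_tool:
  delta_pos:
    - [0.1,0.13,0]
    - [0.2,0.26,0]
    - [0.24,0.3,0]
    - [0.24,0.3,0]
    - [0.24,0.3,0]
  turn:
    - [0,0,0]
    - [0,0,0]
    - [0,0,0]
    - [0,0,0]
    - [0,0,0]
  jaw: [1,1,1,1,1]

```text
clock: 6.55
eef_pos: [0.5393, -0.1454, 0.2538]
tcp_rot: [180.0, -0.0, 136.7]
wrist_force: [0.4, 1.0, -2.2]
gripper_width: 0.181
grip_force: 30.0
```

Emit:
servo_tool:
  delta_pos:
    - [0.24,0.3,0]
    - [0.24,0.3,0]
    - [0.24,0.3,0]
    - [0.24,0.3,0]
    - [0.24,0.3,0]
  turn:
    - [0,0,0]
    - [0,0,0]
    - [0,0,0]
    - [0,0,0]
    - [0,0,0]
  jaw: [1,1,1,1,1]

```text
clock: 6.97
eef_pos: [0.5514, 0.008, 0.2539]
tcp_rot: [180.0, -0.0, 136.7]
wrist_force: [0.0, 0.4, -1.7]
gripper_width: 0.179
grip_force: 30.0
```

Emit:
servo_tool:
  delta_pos:
    - [0.24,0.3,0]
    - [0.24,0.3,0]
    - [0.24,0.3,0]
    - [0.24,0.3,0]
    - [0.24,0.3,0]
  turn:
    - [0,0,0]
    - [0,0,0]
    - [0,0,0]
    - [0,0,0]
    - [0,0,0]
  jaw: [1,1,1,1,1]

```text
clock: 7.38
eef_pos: [0.5635, 0.1611, 0.2539]
tcp_rot: [-180.0, -0.0, 136.7]
wrist_force: [0.1, -0.2, -2.2]
gripper_width: 0.179
grip_force: 30.0
```

Emit:
servo_tool:
  delta_pos:
    - [0.24,0.3,0]
    - [0.24,0.3,0]
    - [0.24,0.3,0]
    - [0.24,0.3,0]
    - [0.1,0.1,0]
  turn:
    - [0,0,0]
    - [0,0,0]
    - [0,0,0]
    - [0,0,0]
    - [0,0,0]
  jaw: [1,1,1,1,1]

```text
clock: 7.8
eef_pos: [0.5727, 0.2968, 0.2533]
tcp_rot: [180.0, -0.1, 136.9]
wrist_force: [-0.6, 0.2, -2.5]
gripper_width: 0.177
grip_force: 30.0
```

Emit:
servo_tool:
  delta_pos:
    - [0,0,0]
    - [0,0,0]
    - [0,0,0]
    - [0,0,0]
    - [0,0,0]
  turn:
    - [0,0,-0.05]
    - [0,0,-0.06]
    - [0,0,-0.06]
    - [0,0,-0.06]
    - [0,0,-0.06]
  jaw: [1,1,1,1,1]

```text
clock: 8.22
eef_pos: [0.5732, 0.2927, 0.2538]
tcp_rot: [-180.0, -0.0, 163.1]
wrist_force: [1.0, 0.0, -2.2]
gripper_width: 0.177
grip_force: 30.0
```

Emit:
servo_tool:
  delta_pos:
    - [0,0,0]
    - [0,0,0]
    - [0,0,0]
    - [0,0,0]
    - [0,0,0]
  turn:
    - [0,0,-0.06]
    - [0,0,-0.06]
    - [0,0,-0.06]
    - [0,0,-0.06]
    - [0,0,-0.04]
  jaw: [1,1,1,1,1]

```text
clock: 8.63
eef_pos: [0.5732, 0.2927, 0.2538]
tcp_rot: [-180.0, -0.0, -171.7]
wrist_force: [0.4, 0.1, -2.0]
gripper_width: 0.179
grip_force: 30.0
```

Emit:
servo_tool:
  delta_pos:
    - [0,0,0]
    - [0,0,0]
    - [0,0,0]
    - [0,0,0]
    - [0,0,0]
  turn:
    - [0,0,0]
    - [0,0,0]
    - [0,0,0]
    - [0,0,0]
    - [0,0,0]
  jaw: [1,1,1,1,1]

```text
clock: 9.05
eef_pos: [0.5737, 0.2926, 0.254]
tcp_rot: [180.0, 0.0, -172.0]
wrist_force: [-0.4, -0.3, -3.2]
gripper_width: 0.173
grip_force: 30.0
```

Run:
```python
from h import *
a=grab('top');b=grab('scene');s=manip.state();print(s['eef_pos'],s['tcp_rot'],s['grip_force'])
cv2.imwrite('pics/both3.png',np.hstack([a['pixels'][110:260,80:280],b['pixels'][160:310,340:540]]).repeat(2,0).repeat(2,1))
```

```text
[0.5737957  0.29259211 0.25393511] [-1.79999186e+02  3.97837701e-04 -1.72002766e+02] 29.99991785734892
```

View pics/both3.png

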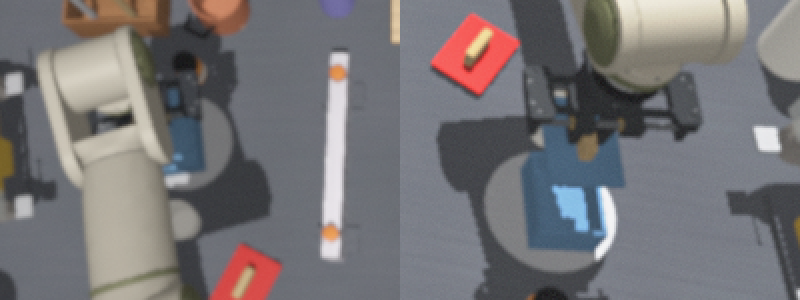

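The box at (565,210) and the held lid at (585,155), in the right half, look parallel. I measure the lid against the box in the scene camera.

```bash
cat > rel.py <<'E'
from h import *
def lidm(zt):
    for n in('scene','top'):
        c=grab(n);P=xyz(c);hsv=cv2.cvtColor(c['pixels'],cv2.COLOR_BGR2HSV)
        m=(cv2.inRange(hsv,(95,90,30),(125,255,255))>0)&(abs(P[...,2]-zt)<.009)&(abs(P[...,0]-.576)<.15)&(abs(P[...,1]-.31)<.12)
        k,l,st,_=cv2.connectedComponentsWithStats(m.astype(np.uint8));
        if k<2: print(n,'none');continue
        m=l==1+np.argmax(st[1:,4])
        v,u=np.nonzero(m);w=plane(c,np.c_[u,v],zt)[:,:2]*1000
        a=np.radians(8);r=w@np.array([[np.cos(a),-np.sin(a)],[np.sin(a),np.cos(a)]])
        r0=cv2.minAreaRect(w.astype(np.float32))
        print(n,len(u),'z',np.median(P[m][:,2]).round(4),'x-range',np.percentile(r[:,0],[0,1,99,100]).round(1),'y-range',np.percentile(r[:,1],[0,1,99,100]).round(1),np.round(r0[1],1),round(r0[2],1))
if __name__=='__main__':
    s=manip.state();p=s['eef_pos']*1000;a=np.radians(8)
    R=np.array([[np.cos(a),-np.sin(a)],[np.sin(a),np.cos(a)]])
    print('tcp',p[:2]@R,p[2],'box scene',np.array([578.9,316.3])@R,'box top',np.array([573.2,312.5])@R)
    lidm(p[2]/1000-.0069)
E
python3 rel.py
```

```text
tcp [608.93251249 209.88769983] 253.93511220505434 box scene [617.28663683 232.654482  ] box top [611.11325105 229.68475001]
scene 743 z 0.2459 x-range [595.3 596.1 670.7 671.3] y-range [164.9 166.1 251.1 252.3] [75.9 87.3] 7.8
top 144 z 0.2481 x-range [547.  547.2 604.2 605.4] y-range [164.  164.2 190.8 191.3] [58.5 27.2] 8.2
```

Emit:
servo_tool:
  delta_pos:
    - [-0.033,0.137,0]
    - [-0.033,0.137,0]
    - [0,0,0.2]
    - [0,0,0.3]
    - [0,0,0.3]
  turn:
    - [0,0,0]
    - [0,0,0]
    - [0,0,0]
    - [0,0,0]
    - [0,0,0]
  jaw: [1,1,1,1,1]

```text
clock: 9.67
eef_pos: [0.5761, 0.3166, 0.1895]
tcp_rot: [180.0, 0.1, -171.9]
wrist_force: [0.5, -0.4, -2.4]
gripper_width: 0.179
grip_force: 30.0
```

Emit:
servo_tool:
  delta_pos:
    - [0,0,0.2]
    - [0,0,0.11]
    - [0,0,0]
    - [0,0,0]
    - [0,0,0]
  turn:
    - [0,0,0]
    - [0,0,0]
    - [0,0,0]
    - [0,0,0]
    - [0,0,0]
  jaw: [1,1,1,1,1]

```text
clock: 10.08
eef_pos: [0.5765, 0.3156, 0.1665]
tcp_rot: [180.0, 0.1, -172.0]
wrist_force: [1.7, -0.4, -2.9]
gripper_width: 0.179
grip_force: 30.0
```

```bash
python3 rel.py
python3 - <<'E'
from h import *
a=load('top');b=load('scene');s=manip.state();print(s['eef_pos'],s['tcp_rot'],s['grip_force'])
cv2.imwrite('pics/both4.png',np.hstack([a['pixels'][110:260,80:280],b['pixels'][180:330,340:540]]).repeat(2,0).repeat(2,1))
E
```

```text
tcp [614.85111172 232.26300761] 166.54713037307954 box scene [617.28663683 232.654482  ] box top [611.11325105 229.68475001]
scene 667 z 0.1589 x-range [602.9 605.3 675.8 676.6] y-range [187.5 188.  274.  276.1] [72.4 89.7] 5.1
top 127 z 0.1607 x-range [553.  553.5 607.6 608.3] y-range [186.  186.4 213.5 213.9] [55.1 28. ] 9.0
[0.57643546 0.31534248 0.16651161] [ 1.79974451e+02  1.35038082e-01 -1.71968492e+02] 29.999942597933114
```

View pics/both4.png

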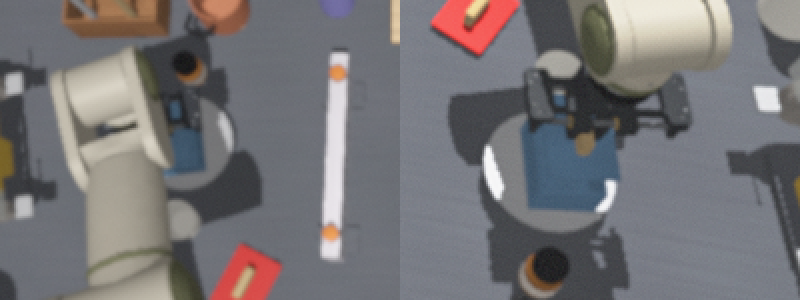

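The lid now covers the box at (572,170) in the right half, and both cameras agree with the box centre to about 1.5 mm. I lower the last 29 mm.

Emit:
servo_tool:
  delta_pos:
    - [0,0,0.1]
    - [0,0,0.1]
    - [0,0,0.1]
    - [0,0,0.06]
    - [0,0,0]
  turn:
    - [0,0,0]
    - [0,0,0]
    - [0,0,0]
    - [0,0,0]
    - [0,0,0]
  jaw: [1,1,1,1,1]

```text
clock: 10.6
eef_pos: [0.5754, 0.3148, 0.1345]
tcp_rot: [-180.0, -0.2, -172.0]
wrist_force: [-0.8, -0.5, -2.6]
gripper_width: 0.18
grip_force: 30.0
```

Emit:
servo_tool:
  delta_pos:
    - [0,0,0]
    - [0,0,0]
    - [0,0,0]
    - [0,0,0]
    - [0,0,0]
  turn:
    - [0,0,0]
    - [0,0,0]
    - [0,0,0]
    - [0,0,0]
    - [0,0,0]
  jaw: [1,1,1,1,1]

```text
clock: 11.02
eef_pos: [0.576, 0.3151, 0.1366]
tcp_rot: [180.0, 0.0, -172.0]
wrist_force: [-1.2, -0.5, -1.9]
gripper_width: 0.18
grip_force: 30.0
```

```bash
python3 rel.py
python3 - <<'E'
from h import *
b=load('scene');s=manip.state();print(s['eef_pos'],s['tcp_rot'],s['wrist_force'])
cv2.imwrite('pics/s5.png',cv2.resize(b['pixels'][200:320,360:500],None,fx=4,fy=4))
E
```

```text
tcp [614.28523051 231.83101374] 136.6268600383756 box scene [617.28663683 232.654482  ] box top [611.11325105 229.68475001]
scene 627 z 0.129 x-range [605.3 606.2 675.6 676.3] y-range [186.8 187.8 272.5 275.6] [70.9 88.9] 8.5
top 124 z 0.1305 x-range [551.8 552.5 607.8 608.4] y-range [185.5 185.6 214.1 214.5] [56.6 29. ] 8.1
[0.57601617 0.31507034 0.13653013] [ 1.79995913e+02  1.94214391e-02 -1.71972168e+02] [ 0.23001666 -0.60720488 -3.13168069]
```

View pics/s5.png

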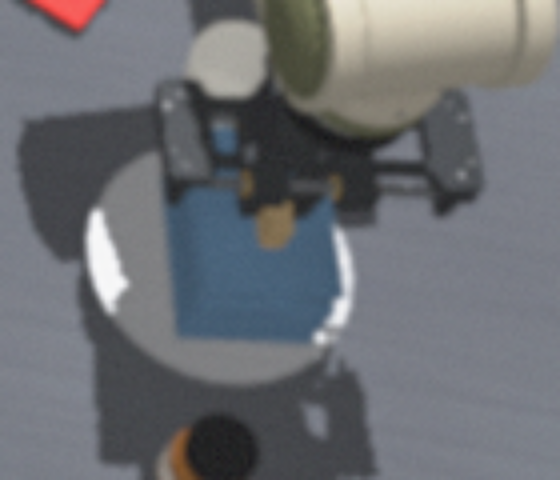

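The picture shows the lid square over the box, at (250,260). Its underside is about 11 mm above the rim, it sits within about 2 mm of centre, and it is still.

```bash
python3 -c "
from cell import workorder;print(workorder.job_done())"
```

```text
the job is handed in; nothing more can be done
None
```

The job is handed in with the lid held still and level about 11 mm above the box rim, square and centred to about 2 mm by both cameras, and no contact showed in the force readings; the hand-in call returned no verdict.

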